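# Set the decorating wheel's pull-and-turn selector to blue

## Robot

A 6-joint arm with a two-finger parallel gripper is mounted at the origin on the work surface; the furniture and walls round the work are solid. World frame = base frame: x ahead of the robot, y to its left, z up, the work surface at z = 0. Lengths are in m, angles in rad, forces in N, time in s.
With the tool pointing down it reaches from about 0.375 to 0.925 m from the base axis. Payload 5.7 kg.
Tool frame: the origin (TCP) lies midway between the tips of the shut fingers; the grasp point (between the pads) lies 19 mm behind it; z points along the fingers, y is the line along which they close (so a half turn about z gives the same grasp; the last joint's range is limited). The gripper opens to 85 mm and grips with 20 to 120 N. Pads are 22 mm wide; open, the fingers measure 114 mm over their backs; the gripper's body (76 mm by 85 mm) begins 54 mm behind the grasp point. The pads swing forward as they close: fully open they stand 13 mm farther back than shut.
Start: joints at [-1.241, 0.359, 1.51, -0, 1.272, -0.115], TCP at [0.258, -0.542, 0.231] pointing down, gripper open.
Joint ranges: [-2.97, 2.97], [-1.01, 2.36], [0.21, 2.38], [-0.96, 4.11], [0.2, 2.71], [-2.98, 2.98]. Speed limits (rad/s): [2.39, 2.39, 3.14, 3.14, 3.14, 3.14].

## Interface

Orientations are given as a rotation vector (axis times angle).
In Python, from cell import arm, capture, camera_params, order gives the robot as it stands.
- The arm moves only by the shell command python3 -m inch 'ROWS' [FORCE]. ROWS is JSON, a list of rows, each a list of 7 numbers: the closure, from -1 (fully open) to 1 (shut), then the shift along the world's x, y, z in m, then the turn, a rotation vector about the world's x, y, z in degrees. A call has exactly 8 rows; each row shifts and turns the commanded pose from where the row before left it; what a row does not reach is not made up. A row lasts 1/10 s, in which the tool goes at most 50 mm and 8.59 degrees, less where a joint would pass 70% of its speed; a pose out of reach is approached as far as the arm can. A call is refused whole if a number of a shift passes 0.05 or a number of a turn 8.59, either way. A call with a gripper value outside its range is refused whole. The fingers move at their own pace and stop on an object; FORCE is the grip in N (left out, the last holds). Time passes only in rows, so rows that do not move let the fingers close, or fill a call up. It gives the time, the measured TCP pose, the force, the opening and the grip force at its end, in the units of the state.
- arm.observe(): the state, without advancing time (a new reading comes with each control period).
- capture(name): name is "scene" or "top"; returns the picture (384x512x3 uint8, red, green, blue); there is no depth.
- camera_params(name): a dict with "camera_matrix" (3x3 intrinsics, pixels), "D" ([k1, k2, p1, p2, k3] as OpenCV has them; the pictures are not rectified), "R" (3x3) and "t" (3): a world point X has camera coordinates R X + t. Camera axes: x right, y down, z forward; pixel columns grow to the right and rows downward; lengths in m; the calibration is good to about 2 mm. A picture is of the moment at which its call begins. camera_params takes no time and is no camera call.
- order.sign_off(): hands the job in; it is judged then, once.
The state is a dict: "time_s": time; "qpos": joint angles; "joint_vel": joint speeds; "tau": joint torques, N m; "position": TCP position; "tool_rot": TCP orientation; "wrist_force": force on the tool from outside, world axes, zero at the start; "moment": the same for the moment, N m; "width": opening from 0.0 (shut) to 1.0 (fully open); "grip_force": force on a finger pad.
Only numpy, scipy, OpenCV 4.12 (cv2) and the standard library are available. Lean on these libraries where they do the work, as an engineer would, in place of code of your own. Each camera call takes 0.05 s, during which the arm holds its last target. There are 200 camera calls.

## Task

A test tile is waiting on the electric decorating wheel: set the wheel's speed selector from park to the blue mark. Pull the sprung black dial up, turn it to blue while it is raised, then feel for the notch, which is not exactly at the mark, and let the spring drop the dial fully home there; never force it sideways, press it down hard, haul it against its upper stop or let it drop in at yellow. Let go, and leave the tile, the wooden stamp and the plaster mould undisturbed.

Things in the scene. Friction and masses are not known exactly. Their poses are not given: they have to be found in the camera images.
- unit: grey case of the electric decorating wheel, 335 x 150 x 40 mm, fixed to the table; origin at table height under the dial's axis, z up; its x axis points from the dial to the round aluminium wheel head (148 mm across, axis at x = 180 mm, top 61 mm above the table)
- dial_grip (a point): middle of the dial's grip bar, on the dial's axis, 74 mm above the table while home; moves and turns with the dial. The dial: black disc 84 mm across, with a 9 mm apron, upper face 57 mm above the table when home, on it an upright bar 46 mm long (this point's x), 14 mm thick (its y), top 88 mm above the table: pinch it across its thickness, fingertips just above the disc
- stem (a joint): how far the dial is pulled up, m: 0 = home in park or in a notch, about 0.0075 = lug resting on the solid rim between notches, 0.012 = at the upper stop. Turning needs more than 0.008. A spring pulls it down: about 6 N at 0, 9 N at 0.012, weight included
- dial (a joint): turn of the dial, rad, counterclockwise from above positive, 0 = pointer straight at the front of the case (its -x); limits -1.5 and 1.5. It starts within 0.1 of 0, in the park slot. It turns with little friction (0.03 N m) and stays where it is left
- pointer_tip (a point): end of the white pointer line on the disc's upper face, 40 mm from the dial's axis, on the -x side of the dial
- lug (a point): middle of the steel lug hidden under the disc below the pointer, 7 mm thick, round, 25 to 40 mm from the axis. It drops 8 mm into a notch 10.4 mm wide when within about 3 degrees of its middle. Resting on the rim it carries the spring's 8 N; more than 18 N on it, or on the upper stop, damages it (0.6 N m of turning in a notch, 10 N of push on the rim)
- dot_blue: blue dot, 11 mm across, on the case 56 mm from the dial's axis, 60 degrees to one side of the front (dial angle +1.05 or -1.05, the dots may be swapped): the wanted position. Its notch, hidden under the disc, lies 5 to 12 degrees from the dot, on one side or the other
- dot_yellow: yellow dot, the same, 60 degrees to the other side of the front: must not be selected
- tile: blue-green star-shaped test tile, 63 x 63 x 9 mm, loose on the wheel head, must not be moved; origin under its centre
- stamp: turned wooden stamp, 26 mm across, 67 mm tall, standing loose beside the case, must not be moved; origin under its centre
- mould: white plaster sprig mould, 62 x 51 x 24 mm, lying loose beside the case, must not be moved; origin under its centre

How it is judged:
By the outcome, as a careful person would: the job done as asked, in the order asked, and still so for the second after the job is handed in, with the robot touching nothing.
It also fails if it takes over 45 s, if anything falls off the work surface, if the arm or the gripper's body presses on something with over 40 N, if the wrist force passes 120 N, or if a joint passes its speed limit or range.

## Working session

There is one attempt and no reset: what is moved stays moved. The work goes in short steps, Python scripts to look and compute and a shell command to move; the robot and the scene stay as the last step left them, time stands still between calls to the robot, and variables do not carry over. Pictures are saved under pics/ and viewed, at most 10 in all, crops included, and the job is handed in when it is done.

```bash
mkdir -p pics
python3 - <<'E'
from cell import arm, capture, camera_params
import cv2,json
for n in("scene","top"):
    cv2.imwrite(f"pics/{n}0.png",cv2.resize(capture(n)[:,:,::-1],(800,600),interpolation=cv2.INTER_CUBIC))
s=arm.observe();print(s)
E
```

```text
{'time_s': 0.1, 'qpos': array([-1.24113445e+00,  3.59416896e-01,  1.51134211e+00,  2.95021425e-05,
        1.27247774e+00, -1.15103276e-01]), 'joint_vel': array([ 0.0002257 , -0.00164374, -0.00335835, -0.0006967 ,  0.0007961 ,
       -0.00148652]), 'tau': array([-4.19970238e-04, -5.28656209e+01, -2.79351211e+01, -2.57261072e-04,
        5.11121209e-03,  1.62148558e-05]), 'position': array([ 0.25794903, -0.54104396,  0.23054039]), 'tool_rot': array([-3.06263576e+00, -6.92516788e-01,  2.32371655e-04]), 'wrist_force': array([ 0.27331198, -0.36157371,  0.09201402]), 'moment': array([ 0.01986654,  0.05885621, -0.01668886]), 'grip_force': 0.0, 'width': 1.003224292519141}
```

View pics/top0.png

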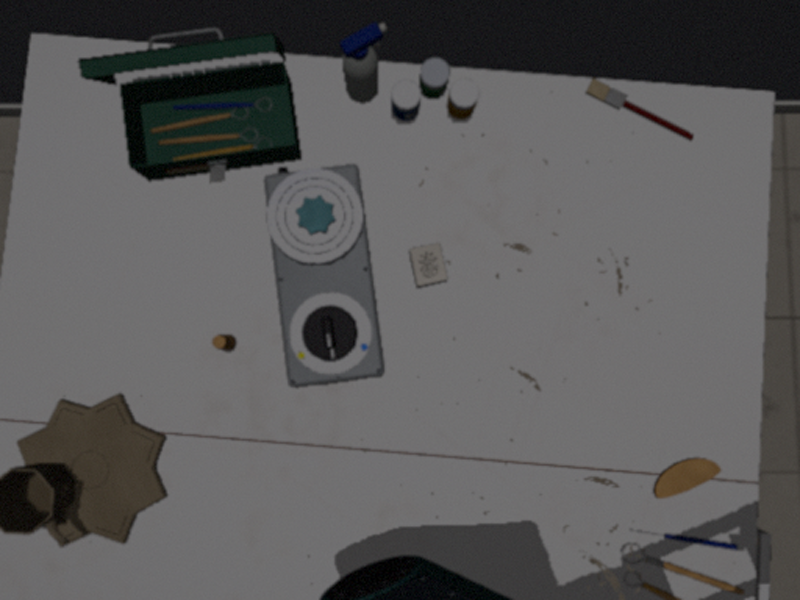

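View pics/scene0.png

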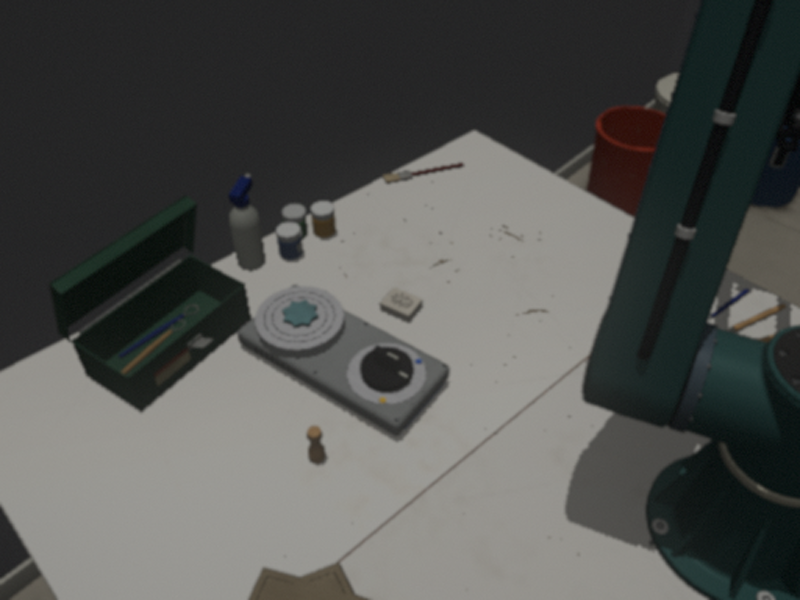

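The top view shows the dial at (330,333), the wheel head at (315,215), blue at (364,347), yellow at (300,356), the stamp at (224,342) and the mould at (429,265). The scene view agrees. I'll refine these numerically.

```bash
cat > h.py <<'E'
import cv2,numpy as np
from cell import arm,capture,camera_params
def ray(n,uv):
    p=camera_params(n);K=np.array(p["camera_matrix"]);D=np.array(p["D"]);R=np.array(p["R"]);t=np.array(p["t"])
    x=cv2.undistortPoints(np.array([[uv]],float),K,D)[0,0]
    return -R.T@t, R.T@np.r_[x,1]
def bp(n,uv,z):
    c,d=ray(n,uv);return c+d*(z-c[2])/d[2]
def proj(n,X):
    p=camera_params(n);R=np.array(p["R"])
    return cv2.projectPoints(np.array([X],float),cv2.Rodrigues(R)[0],np.array(p["t"]),np.array(p["camera_matrix"]),np.array(p["D"]))[0][0,0]
def cen(m):
    n,l,s,c=cv2.connectedComponentsWithStats(m.astype(np.uint8));i=1+s[1:,4].argmax();return c[i],s[i,4]
E
python3 - <<'E'
from h import *
im=capture("top").astype(int);S=.64
def win(u,v,r):
    m=np.zeros(im.shape[:2],bool);u,v=int(u*S),int(v*S);m[v-r:v+r+1,u-r:u+r+1]=1;return m
r,g,b=im[...,0],im[...,1],im[...,2]
P={}
for k,m,z in [("blue",(b-r>30)&win(364,347,7),.045),("yellow",(r-b>30)&win(300,356,7),.045),("disc",cv2.morphologyEx(((im.sum(2)<200)&win(330,333,26)).astype(np.uint8),cv2.MORPH_CLOSE,np.ones((9,9)))>0,.057),("tile",(g-r>20)&win(315,215,18),.07)]:
    c,a=cen(m);P[k]=bp("top",c,z);print(k,c,a,P[k].round(4))
for k,u,v,z in[("stamp",224,342,.067),("mould",429,265,.024),("wheel",315,215,.061),("tip",332,357,.057)]:
    P[k]=bp("top",(u*S,v*S),z);print(k,P[k].round(4))
d=P["wheel"]-P["disc"];print("unit yaw",np.degrees(np.arctan2(d[1],d[0])),np.hypot(*d[:2]))
for k in("blue","yellow","tip"):
    d=P[k]-P["disc"];print(k,np.degrees(np.arctan2(d[1],d[0])),np.hypot(*d[:2]))
cv2.imwrite("pics/c1.png",cv2.resize(capture("top")[90:260,130:300,::-1],(600,600),interpolation=cv2.INTER_CUBIC)*1)
E
```

```text
blue [232.61538462 221.61538462] 13 [0.4993 0.0943 0.045 ]
yellow [192.46666667 226.86666667] 15 [0.4872 0.1899 0.045 ]
disc [210.86330935 212.86125385] 973 [0.52   0.1451 0.057 ]
tile [201.64011799 137.2300885 ] 339 [0.6982 0.1663 0.07  ]
stamp [0.5063 0.3017 0.067 ]
mould [ 0.6264 -0.0079  0.024 ]
wheel [0.6991 0.1674 0.061 ]
tip [0.4833 0.1412 0.057 ]
unit yaw 7.087104113393061 0.18050601255423626
blue -112.14265676631952 0.054913711511670196
yellow 126.25745846952773 0.05546633193648234
tip -173.8987836317993 0.03694052531195557
```

View pics/c1.png

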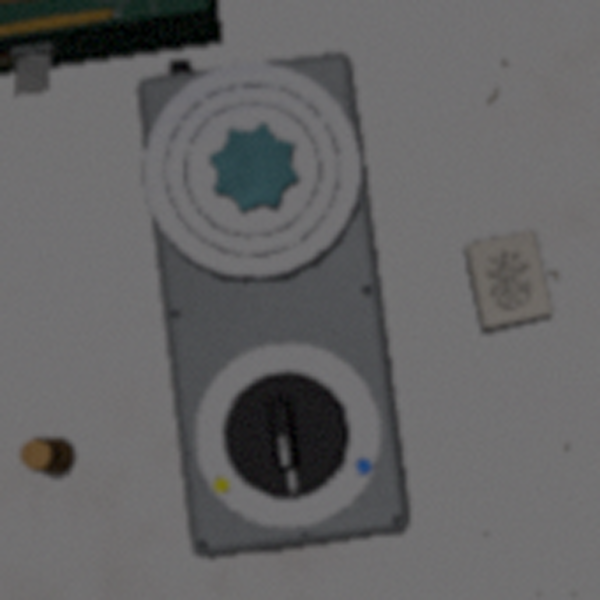

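Blue lies counterclockwise (positive). The dial axis is at about (0.5205, 0.1452) and the bar's yaw is about 7°. I'm moving to above it.

```bash
python3 -m inch '[[-1,0.0164,0.0429,0,0,0,-1.16],[-1,0.0164,0.0429,0,0,0,-1.16],[-1,0.0164,0.0429,0,0,0,-1.16],[-1,0.0164,0.0429,0,0,0,-1.16],[-1,0.0164,0.0429,0,0,0,-1.16],[-1,0.0164,0.0429,0,0,0,-1.16],[-1,0.0164,0.0429,0,0,0,-1.16],[-1,0.0164,0.0429,0,0,0,-1.16]]' 35; python3 -m inch '[[-1,0.0164,0.0429,0,0,0,-1.16],[-1,0.0164,0.0429,0,0,0,-1.16],[-1,0.0164,0.0429,0,0,0,-1.16],[-1,0.0164,0.0429,0,0,0,-1.16],[-1,0.0164,0.0429,0,0,0,-1.16],[-1,0.0164,0.0429,0,0,0,-1.16],[-1,0.0164,0.0429,0,0,0,-1.16],[-1,0.0164,0.0429,0,0,0,-1.16]]'
```

```text
time_s: 1.0
position: [0.3896, -0.1966, 0.2313]
tool_rot: [3.11, 0.441, 0.001]
wrist_force: [0.6, -0.2, 1.6]
width: 0.999
grip_force: 0.0
time_s: 1.8
position: [0.5208, 0.1468, 0.2312]
tool_rot: [3.136, 0.189, 0.0]
wrist_force: [0.3, -0.2, -0.8]
width: 1.0
grip_force: 0.0
```

```bash
python3 -m inch '[[0.2,0,0,-0.03,0,0,0],[0.2,0,0,-0.03,0,0,0],[0.2,0,0,-0.03,0,0,0],[0.2,0,0,-0.03,0,0,0],[0.2,0,0,-0.015,0,0,0],[0.2,0,0,0,0,0,0],[0.2,0,0,0,0,0,0],[0.2,0,0,0,0,0,0]]' 35
python3 - <<'E'
from h import *
s=arm.observe();print(s["position"],s["tool_rot"],s["wrist_force"],s["moment"],s["width"])
im=capture("scene");u=proj("scene",[.5205,.1452,.08]);print(u,proj("top",[.5205,.1452,.08]))
a,b=map(int,u);cv2.imwrite("pics/s2.png",cv2.resize(im[max(b-70,0):b+50,a-80:a+80,::-1],(800,600),interpolation=cv2.INTER_CUBIC))
E
```

```text
time_s: 2.6
position: [0.5216, 0.145, 0.0974]
tool_rot: [-3.136, -0.19, -0.003]
wrist_force: [-0.1, 0.4, 0.2]
width: 0.399
grip_force: 0.0
[0.52157541 0.14496086 0.09738805] [-3.13556897 -0.18979669 -0.00332061] [-0.10821812  0.37690771  0.23705018] [-0.03065258  0.00511445  0.08362952] 0.39851777374023895
[247.94699971 226.74714215] [209.974984   212.36448327]
```

View pics/s2.png

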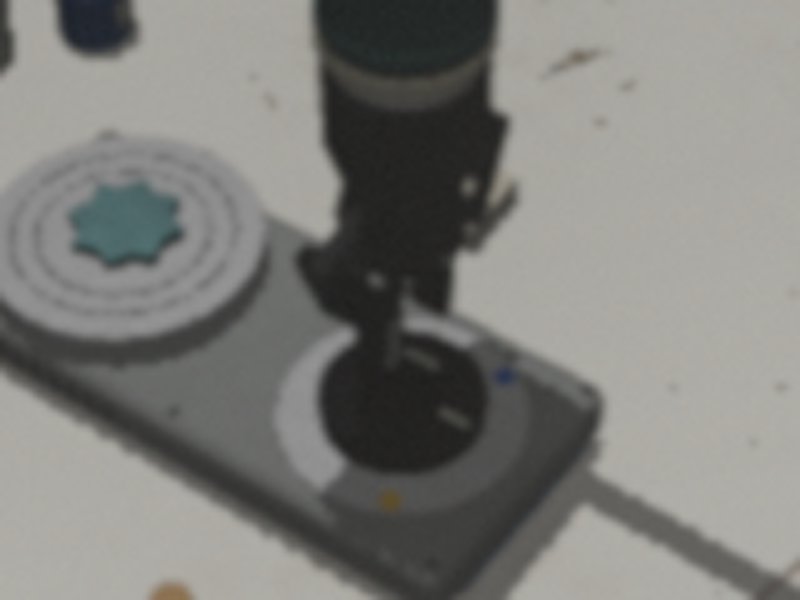

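The fingers straddle the bar above the disc, with blue at (503,375) and yellow at (390,500). I'll descend next and then close.

```bash
python3 -m inch '[[0.2,-0.0005,0,-0.01,0,0,0],[0.2,-0.0005,0,-0.01,0,0,0],[0.2,0,0,-0.01,0,0,0],[0.2,0,0,-0.004,0,0,0],[0.2,0,0,-0.001,0,0,0],[0.2,0,0,0,0,0,0],[0.2,0,0,0,0,0,0],[0.2,0,0,0,0,0,0]]'; python3 -c "
from h import *;s=arm.observe();print(s['position'],s['wrist_force'],s['moment'])"
```

```text
time_s: 3.45
position: [0.5199, 0.1449, 0.0616]
tool_rot: [-3.136, -0.19, -0.001]
wrist_force: [0.1, -0.5, 0.8]
width: 0.4
grip_force: 0.0
[0.5198501  0.14486866 0.06157682] [ 0.06659874 -0.46076404  0.75358964] [ 0.01118115 -0.02206181 -0.07792692]
```

```bash
python3 -m inch '[[0.4,0,0,0,0,0,0],[0.5,0,0,0,0,0,0],[0.6,0,0,0,0,0,0],[0.65,0,0,0,0,0,0],[0.7,0,0,0,0,0,0],[0.8,0,0,0,0,0,0],[1,0,0,0,0,0,0],[1,0,0,0,0,0,0]]' 35; python3 -c "
from h import *;s=arm.observe();print(s['position'],s['wrist_force'],s['moment'])"
```

```text
time_s: 4.25
position: [0.5196, 0.1469, 0.0617]
tool_rot: [-3.133, -0.188, -0.001]
wrist_force: [-1.4, 9.2, 2.8]
width: 0.153
grip_force: 35.1
[0.51956484 0.14693819 0.06171494] [-1.4433993   9.15451637  2.81215475] [1.58016668 0.2680391  0.07022445]
```

The bar sits about 2 mm to +y, so I'll shift to relieve the side load and then lift.

```bash
python3 -m inch '[[1,0,0.001,0,0,0,0],[1,0,0.001,0,0,0,0],[1,0,0,0,0,0,0],[1,0,0,0.001,0,0,0],[1,0,0,0.001,0,0,0],[1,0,0,0,0,0,0],[1,0,0,0,0,0,0],[1,0,0,0,0,0,0]]'; python3 -c "
from h import *;s=arm.observe();print(s['position'],s['wrist_force'],s['moment'])"
```

```text
time_s: 5.05
position: [0.5195, 0.147, 0.063]
tool_rot: [-3.135, -0.189, 0.0]
wrist_force: [1.3, 5.4, -7.3]
width: 0.154
grip_force: 34.1
[0.51953586 0.14704521 0.06295702] [ 1.27031359  5.42503539 -7.29529788] [ 0.78002035 -0.2176948   0.0263624 ]
```

```bash
python3 -m inch '[[1,0,0.001,0.002,0,0,0],[1,0,0.001,0.002,0,0,0],[1,0,0,0.002,0,0,0],[1,0,0,0.001,0,0,0],[1,0,0,0.001,0,0,0],[1,0,0,0,0,0,0],[1,0,0,0,0,0,0],[1,0,0,0,0,0,0]]'; python3 -c "
from h import *;s=arm.observe();print(s['position'],s['wrist_force'],s['moment'])"
```

```text
time_s: 5.85
position: [0.5195, 0.1473, 0.0711]
tool_rot: [3.134, 0.191, -0.001]
wrist_force: [2.6, -4.3, -8.0]
width: 0.159
grip_force: 34.2
[0.51949984 0.14729103 0.07107383] [ 2.58860932 -4.30060309 -7.97219722] [-0.7852268  -0.40698205 -0.00255313]
```

```bash
python3 -m inch '[[1,0.0003,-0.0008,0.0003,0,0,0],[1,0,0,0,0,0,3],[1,0,0,0,0,0,5],[1,0,0,0,0,0,5],[1,0,0,0,0,0,5],[1,0,0,0,0,0,5],[1,0,0,0,0,0,2],[1,0,0,0,0,0,0]]'; python3 -c "
from h import *;s=arm.observe();print(s['position'],s['tool_rot'],s['wrist_force'],s['moment'])"
```

```text
time_s: 6.65
position: [0.5199, 0.1464, 0.0714]
tool_rot: [3.018, 0.866, -0.001]
wrist_force: [2.4, -7.0, -7.7]
width: 0.156
grip_force: 34.3
[0.5198744  0.1464392  0.07142212] [ 3.01752140e+00  8.66235904e-01 -1.41505506e-03] [ 2.37661623 -7.03844548 -7.70531401] [-1.15986557 -0.52285983  0.05362683]
```

```bash
python3 -m inch '[[1,0.0004,-0.0007,0,0,0,0],[1,0.0002,-0.0006,0,0,0,3],[1,0,0,0,0,0,5],[1,0,0,0,0,0,5],[1,0,0,0,0,0,5],[1,0,0,0,0,0,4.5],[1,0,0,0,0,0,2],[1,0,0,0,0,0,0]]'; python3 -c "
from h import *;s=arm.observe();print(s['position'],s['tool_rot'],s['wrist_force'],s['moment'])"
```

```text
time_s: 7.45
position: [0.5205, 0.1457, 0.0715]
tool_rot: [2.766, 1.487, -0.001]
wrist_force: [2.0, -4.3, -8.6]
width: 0.16
grip_force: 34.4
[0.52053736 0.14573775 0.07146723] [ 2.76619211e+00  1.48671160e+00 -1.20887443e-03] [ 1.99419844 -4.30915259 -8.59281503] [-0.81765704 -0.51217503  0.02172807]
```

```bash
python3 -m inch '[[1,0.0003,-0.0006,0,0,0,0.5],[1,0,0,-0.001,0,0,0],[1,0,0,-0.0005,0,0,0],[1,0,0,-0.0005,0,0,0],[1,0,0,-0.0004,0,0,0],[1,0,0,-0.0004,0,0,0],[1,0,0,0,0,0,0],[1,0,0,0,0,0,0]]'; python3 -c "
from h import *;s=arm.observe();print(s['position'],s['tool_rot'],s['wrist_force'],s['moment'])"
```

```text
time_s: 8.25
position: [0.5206, 0.1458, 0.0694]
tool_rot: [2.761, 1.497, -0.001]
wrist_force: [-0.2, -6.4, 0.8]
width: 0.162
grip_force: 35.8
[0.52064282 0.14582838 0.0693517 ] [ 2.76135340e+00  1.49744122e+00 -5.49931785e-04] [-0.19028147 -6.43037033  0.77154648] [-1.12190643  0.10932032 -0.03072043]
```

The lug is on the rim at 50° (Fz≈0, z=0.0694). I'll lift, turn +4° and feel again.

```bash
python3 -m inch '[[1,0,-0.0005,0.0013,0,0,0],[1,0,0,0.001,0,0,0],[1,0,0,0,0,0,2],[1,0,0,0,0,0,2],[1,0,0,0,0,0,0],[1,0,0,-0.001,0,0,0],[1,0,0,-0.001,0,0,0],[1,0,0,-0.0003,0,0,0]]'; python3 -c "
from h import *;s=arm.observe();print(s['position'],s['tool_rot'],s['wrist_force'],s['moment'])"; python3 -m inch '[[1,0,0,-0.0003,0,0,0],[1,0,0,0,0,0,0],[1,0,0,0,0,0,0],[1,0,0,0,0,0,0],[1,0,0,0,0,0,0],[1,0,0,0,0,0,0],[1,0,0,0,0,0,0],[1,0,0,0,0,0,0]]'; python3 -c "
from h import *;s=arm.observe();print(s['position'],s['tool_rot'],s['wrist_force'],s['moment'])"
```

```text
time_s: 9.05
position: [0.5208, 0.1457, 0.0693]
tool_rot: [-2.708, -1.592, -0.0]
wrist_force: [-1.4, -2.9, 3.9]
width: 0.157
grip_force: 36.1
[0.52080634 0.14571029 0.06931278] [-2.70812758e+00 -1.59210514e+00 -2.09443144e-04] [-1.44603688 -2.85136924  3.87089935] [-0.81404333  0.22716926  0.01244768]
time_s: 9.85
position: [0.5209, 0.1457, 0.0693]
tool_rot: [2.708, 1.592, 0.001]
wrist_force: [-2.1, -3.6, 4.5]
width: 0.156
grip_force: 36.4
[0.5208589  0.14570686 0.06927633] [2.70803504e+00 1.59244528e+00 7.71677834e-04] [-2.0597883  -3.55653882  4.49497714] [-0.7820345   0.32615336  0.00906763]
```

Rim again. I'll try the other side of the dot, at about 66°.

```bash
python3 -m inch '[[1,0,-0.0004,0.0014,0,0,0],[1,0,0,0.0014,0,0,0],[1,0,0,0,0,0,4],[1,0,0,0,0,0,5],[1,0,0,0,0,0,3],[1,0,0,0,0,0,0],[1,0,0,0,0,0,0],[1,0,0,0,0,0,0]]';python3 -c "
from h import *;s=arm.observe();print(s['position'],s['tool_rot'],s['wrist_force'],s['moment'])"; python3 -m inch '[[1,0,0,-0.001,0,0,0],[1,0,0,-0.0008,0,0,0],[1,0,0,-0.0004,0,0,0],[1,0,0,-0.0002,0,0,0],[1,0,0,0,0,0,0],[1,0,0,0,0,0,0],[1,0,0,0,0,0,0],[1,0,0,0,0,0,0]]'; python3 -c "
from h import *;s=arm.observe();print(s['position'],s['tool_rot'],s['wrist_force'],s['moment'])"
```

```text
time_s: 10.65
position: [0.5212, 0.1454, 0.0712]
tool_rot: [2.528, 1.865, 0.001]
wrist_force: [3.3, -0.7, -8.2]
width: 0.157
grip_force: 34.4
[0.52115552 0.14542375 0.07118618] [2.52775150e+00 1.86549127e+00 1.06364886e-03] [ 3.29118704 -0.70185722 -8.22825436] [-0.07724207 -0.53345178 -0.00517728]
time_s: 11.45
position: [0.5212, 0.1454, 0.0693]
tool_rot: [2.527, 1.867, 0.001]
wrist_force: [1.4, 2.8, 3.8]
width: 0.157
grip_force: 36.0
[0.52118429 0.14544682 0.06928838] [2.52654481e+00 1.86685462e+00 1.49304177e-03] [1.37800728 2.83841802 3.83084473] [ 0.11743974 -0.30306553  0.002781  ]
```

```bash
python3 -m inch '[[1,0,0,0.0014,0,0,0],[1,0,0,0.0012,0,0,0],[1,0,0,0,0,0,2],[1,0,0,0,0,0,2],[1,0,0,0,0,0,0],[1,0,0,0,0,0,0],[1,0,0,-0.001,0,0,0],[1,0,0,-0.0006,0,0,0]]'; python3 -m inch '[[1,0,0,-0.0004,0,0,0],[1,0,0,-0.0002,0,0,0],[1,0,0,-0.0002,0,0,0],[1,0,0,0,0,0,0],[1,0,0,0,0,0,0],[1,0,0,0,0,0,0],[1,0,0,0,0,0,0],[1,0,0,0,0,0,0]]'; python3 -c "
from h import *;s=arm.observe();print(s['position'],s['tool_rot'],s['wrist_force'],s['moment'])"
```

```text
time_s: 12.25
position: [0.5212, 0.1453, 0.0693]
tool_rot: [2.46, 1.954, 0.001]
wrist_force: [4.3, 1.9, -7.6]
width: 0.157
grip_force: 34.5
time_s: 13.05
position: [0.5212, 0.1453, 0.069]
tool_rot: [2.46, 1.954, 0.001]
wrist_force: [3.6, 1.9, -4.5]
width: 0.159
grip_force: 34.9
[0.52124217 0.14531222 0.0690225 ] [2.45980408e+00 1.95380719e+00 1.15786281e-03] [ 3.64538316  1.90771889 -4.45094268] [ 0.31509653 -0.91169841 -0.0053469 ]
```

```bash
python3 -m inch '[[1,0.0005,0.0002,-0.0002,0,0,0],[1,0,0,-0.0002,0,0,0],[1,0,0,-0.0002,0,0,0],[1,0,0,0,0,0,0],[1,0,0,0,0,0,0],[1,0,0,0,0,0,0],[1,0,0,0,0,0,0],[1,0,0,0,0,0,0]]'; python3 -c "
from h import *;s=arm.observe();print(s['position'],s['tool_rot'],s['wrist_force'],s['moment'])"
```

```text
time_s: 13.85
position: [0.5213, 0.1454, 0.0685]
tool_rot: [2.46, 1.954, 0.0]
wrist_force: [2.7, 0.8, -1.5]
width: 0.159
grip_force: 35.3
[0.52130306 0.14537874 0.06854255] [2.45995614e+00 1.95400410e+00 6.34993620e-05] [ 2.665526    0.80143272 -1.49720289] [ 0.09507965 -0.62422546 -0.01414213]
```

The lug seems to be at the notch's edge. I'll lift slightly, turn +1.5° and lower again.

```bash
python3 -m inch '[[1,0.0005,0,0.001,0,0,0],[1,0,0,0.0008,0,0,0],[1,0,0,0.0006,0,0,0],[1,0,0,0,0,0,0.8],[1,0,0,0,0,0,0.7],[1,0,0,0,0,0,0],[1,0,0,0,0,0,0],[1,0,0,0,0,0,0]]';python3 -c "
from h import *;s=arm.observe();print(s['position'],s['tool_rot'],s['wrist_force'],s['moment'])"; python3 -m inch '[[1,0,0,-0.001,0,0,0],[1,0,0,-0.0005,0,0,0],[1,0,0,-0.0005,0,0,0],[1,0,0,-0.0002,0,0,0],[1,0,0,-0.0002,0,0,0],[1,0,0,0,0,0,0],[1,0,0,0,0,0,0],[1,0,0,0,0,0,0]]'; python3 -c "
from h import *;s=arm.observe();print(s['position'],s['tool_rot'],s['wrist_force'],s['moment'])"
```

```text
time_s: 14.65
position: [0.5214, 0.1453, 0.0707]
tool_rot: [-2.434, -1.986, 0.001]
wrist_force: [1.9, 1.1, -8.0]
width: 0.154
grip_force: 34.4
[0.52136763 0.14534834 0.07074036] [-2.43376242e+00 -1.98587102e+00  1.08237026e-03] [ 1.8836676   1.07102643 -8.03861107] [ 1.37055710e-01 -5.26077656e-01  2.74455226e-04]
time_s: 15.45
position: [0.5214, 0.1453, 0.0684]
tool_rot: [-2.434, -1.986, 0.001]
wrist_force: [0.8, 1.1, -7.2]
width: 0.152
grip_force: 34.6
[0.52139942 0.14534515 0.06842176] [-2.43377126e+00 -1.98595606e+00  9.35467894e-04] [ 0.76417403  1.10304268 -7.23606444] [ 0.09106123 -0.23994325  0.05821149]
```

It's in the notch: full spring load at z=0.0684, below rim height. I'll lower further.

```bash
python3 -m inch '[[1,0,0,-0.0004,0,0,0.3],[1,0,0,-0.0006,0,0,0.3],[1,0,0,-0.0006,0,0,0],[1,0,0,-0.0006,0,0,0],[1,0,0,-0.0006,0,0,0],[1,0,0,0,0,0,0],[1,0,0,0,0,0,0],[1,0,0,0,0,0,0]]'; python3 -c "
from h import *;s=arm.observe();print(s['position'],s['tool_rot'],s['wrist_force'],s['moment'])"
```

```text
time_s: 16.25
position: [0.5216, 0.1454, 0.0655]
tool_rot: [-2.423, -1.999, 0.001]
wrist_force: [-0.6, 0.1, -4.4]
width: 0.162
grip_force: 35.1
[0.52156227 0.14535407 0.06553391] [-2.42336398e+00 -1.99889587e+00  6.83488343e-04] [-0.62241178  0.10259999 -4.42855842] [-0.03714456  0.00620338  0.3032629 ]
```

```bash
python3 -m inch '[[1,0,0,0.0003,0,0,0.4],[1,0,0,0,0,0,0.4],[1,0,0,0,0,0,0.2],[1,0,0,0,0,0,0],[1,0,0,0,0,0,0],[1,0,0,0,0,0,0],[1,0,0,0,0,0,0],[1,0,0,0,0,0,0]]'; python3 -c "
from h import *;s=arm.observe();print(s['position'],s['tool_rot'],s['wrist_force'],s['moment'])"
```

```text
time_s: 17.05
position: [0.5215, 0.1453, 0.0659]
tool_rot: [-2.406, -2.02, 0.001]
wrist_force: [-1.2, -1.2, -9.0]
width: 0.159
grip_force: 34.5
[0.52150845 0.14534457 0.06589321] [-2.40589707e+00 -2.01979654e+00  7.73005597e-04] [-1.20459012 -1.20962838 -9.01822799] [-0.07516863  0.13719471  0.05726693]
```

```bash
python3 -m inch '[[1,0,0,0,0,0,0.4],[1,0,0,-0.0004,0,0,0.2],[1,0,0,-0.0004,0,0,0],[1,0,0,-0.0004,0,0,0],[1,0,0,-0.0004,0,0,0],[1,0,0,0,0,0,0],[1,0,0,0,0,0,0],[1,0,0,0,0,0,0]]'; python3 -c "
from h import *;s=arm.observe();print(s['position'],s['tool_rot'],s['wrist_force'],s['moment'])"
```

```text
time_s: 17.85
position: [0.5216, 0.1454, 0.0643]
tool_rot: [-2.395, -2.032, 0.001]
wrist_force: [-2.6, -0.8, -6.3]
width: 0.151
grip_force: 34.7
[0.52157089 0.14538303 0.06432096] [-2.39535189e+00 -2.03228255e+00  5.38189269e-04] [-2.6147691  -0.7589939  -6.31051591] [-0.20054847  0.34697525  0.05445603]
```

Load is free and torque is low, so I'll release and let the spring drop it.

```bash
python3 -m inch '[[0.6,0,0,0,0,0,0],[0.5,0,0,0,0,0,0],[0.4,0,0,0,0,0,0],[0.3,0,0,0,0,0,0],[0.2,0,0,0,0,0,0],[0.2,0,0,0,0,0,0],[0.2,0,0,0,0,0,0],[0.2,0,0,0,0,0,0]]'; python3 -m inch '[[0.2,0,0,0.01,0,0,0],[0.2,0,0,0.03,0,0,0],[0.2,0,0,0.04,0,0,0],[0.2,0,0,0.04,0,0,0],[0.2,-0.03,-0.03,0.02,0,0,0],[0.2,-0.01,-0.04,0,0,0,0],[0.2,0,-0.04,0,0,0,0],[0.2,0,-0.04,0,0,0,0]]'; python3 -m inch '[[0.2,0,-0.04,0,0,0,0],[0.2,0,-0.04,0,0,0,0],[0.2,0,-0.04,0,0,0,0],[0.2,0,-0.04,0,0,0,0],[0.2,0,-0.04,0,0,0,0],[0.2,0,-0.02,0,0,0,0],[0.2,0,0,0,0,0,0],[0.2,0,0,0,0,0,0]]'
python3 - <<'E'
from h import *
a=capture("top")[170:245,160:260,::-1]
cv2.imwrite("pics/t3.png",cv2.resize(a,(800,600),interpolation=cv2.INTER_CUBIC))
u,v=map(int,proj("scene",[.5205,.1452,.06]))
cv2.imwrite("pics/s3.png",cv2.resize(capture("scene")[v-60:v+60,u-80:u+80,::-1],(800,600),interpolation=cv2.INTER_CUBIC))
E
```

```text
time_s: 18.65
position: [0.5217, 0.1454, 0.0643]
tool_rot: [-2.395, -2.032, 0.0]
wrist_force: [0.6, -0.1, -0.4]
width: 0.402
grip_force: 0.0
time_s: 19.45
position: [0.4813, -0.0057, 0.2056]
tool_rot: [2.394, 2.033, 0.002]
wrist_force: [1.1, -0.4, -0.9]
width: 0.398
grip_force: 0.0
time_s: 20.25
position: [0.4815, -0.2245, 0.2047]
tool_rot: [-2.396, -2.031, -0.0]
wrist_force: [-1.4, 0.1, -0.3]
width: 0.398
grip_force: 0.0
```

View pics/t3.png

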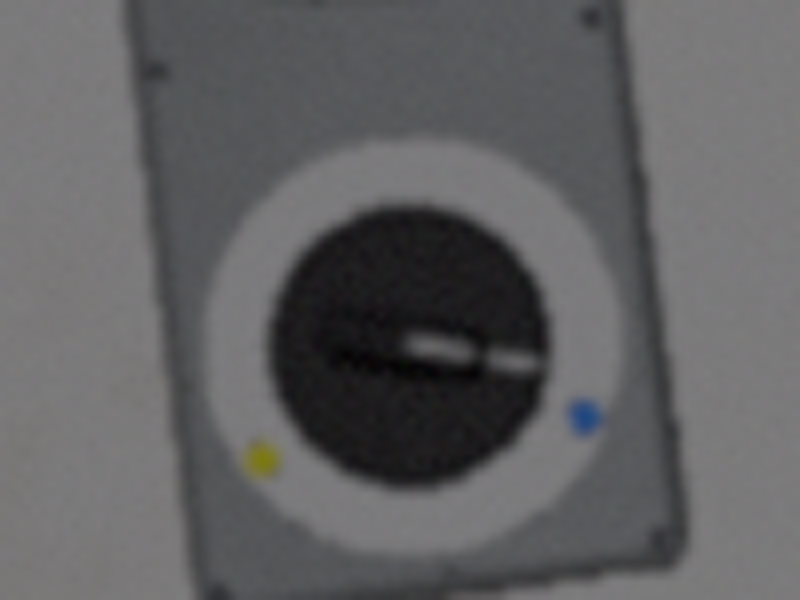

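View pics/s3.png

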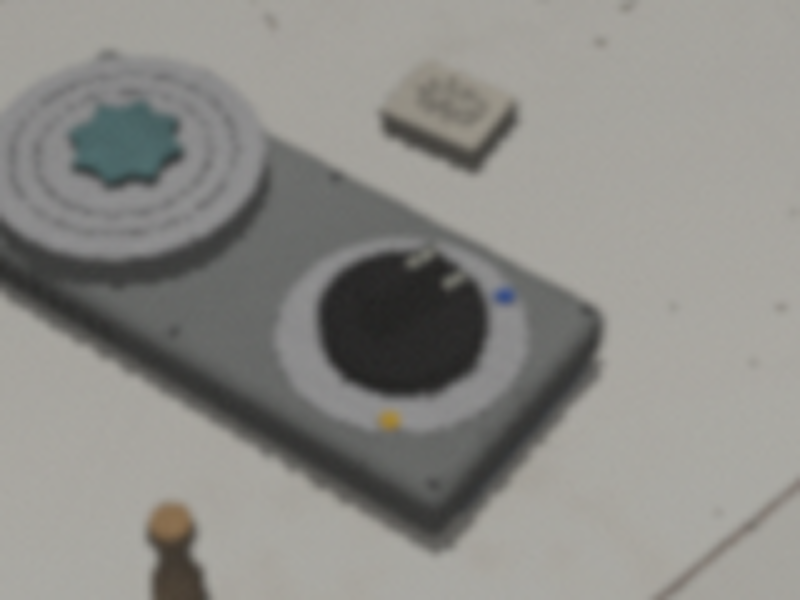

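The pointer is at (545,360) in the top crop, about 12° beyond the blue dot; the tile, stamp and mould look unmoved. I'll check numerically that the dial is fully home and nothing moved.

Run:
```python
from h import *
for n,zc in(("scene",[.5205,.1452,.057]),("top",[.5205,.1452,.057])):
    old=cv2.resize(cv2.imread(f"pics/{n}0.png"),(512,384),interpolation=cv2.INTER_AREA).astype(int);new=capture(n)[:,:,::-1].astype(int)
    u,v=map(int,proj(n,zc));print(n,"8mm shift px",proj(n,zc[:2]+[.065])-proj(n,zc))
    for im in(old,new):
        c=cv2.GaussianBlur(im.sum(2).astype(np.float32),(3,3),0)[v-24:v+25,u-30:u+31]
        m=cv2.morphologyEx((c<170).astype(np.uint8),cv2.MORPH_CLOSE,np.ones((7,7)));cc,a=cen(m);ys,xs=np.where(m);print(cc,a,xs.min(),xs.max(),ys.min(),ys.max())
    d=np.abs(cv2.GaussianBlur((old-new).astype(np.float32),(5,5),0)).sum(2)
    for k,X,r in(("stamp",[.506,.302,.03],14),("mould",[.626,-.008,.012],14),("tile",[.698,.166,.065],14)):
        p,q=map(int,proj(n,X));print(k,d[q-r:q+r,p-r:p+r].max().round(1))
```

```text
scene 8mm shift px [-0.00539764 -2.14215032]
[30.15041783 28.23119777] 718 0 60 15 48
[29.97767857 28.49107143] 672 0 60 15 48
stamp 45.2
mould 43.8
tile 42.0
top 8mm shift px [-0.29729459 -0.09735705]
[30.76939426 24.82146652] 941 14 48 8 42
[30.72559653 24.82429501] 922 14 47 8 42
stamp 33.1
mould 33.0
tile 32.6
```

Run:
```python
from h import *
old=cv2.resize(cv2.imread("pics/scene0.png"),(512,384),interpolation=cv2.INTER_AREA).astype(np.float32).sum(2);new=capture("scene").astype(np.float32).sum(2)
u,v=map(int,proj("scene",[.5205,.1452,.057]))
for x in range(u-9,u+6,3):
    o=[]
    for im in(old,new):
        c=cv2.GaussianBlur(im,(3,3),0)[v:v+26,x-1:x+2].mean(1);i=np.argmax(c>250);o.append(v+i-1+(250-c[i-1])/(c[i]-c[i-1]))
    print(x,np.round(o,2))
```

```text
238 [248.72 248.46]
241 [249.96 249.68]
244 [250.76 250.5 ]
247 [250.92 250.66]
250 [250.86 250.49]
```

Run:
```python
from h import *
rs=lambda i:cv2.resize(i,(512,384),interpolation=cv2.INTER_AREA).astype(np.float32).sum(2)
old=rs(cv2.imread("pics/scene0.png"))
new=np.mean([rs(cv2.resize(capture("scene"),(800,600),interpolation=cv2.INTER_CUBIC)) for _ in range(6)],0)
u,v=map(int,proj("scene",[.5205,.1452,.057]))
for x in range(u-9,u+6,3):
    o=[]
    for im in(old,new):
        c=cv2.GaussianBlur(im,(3,3),0)[v:v+26,x-1:x+2].mean(1);i=np.argmax(c>250);o.append(v+i-1+(250-c[i-1])/(c[i]-c[i-1]))
    print(x,np.round(o,2))
h=cv2.createHanningWindow((50,40),cv2.CV_32F)
for n,X in(("wheel",[.699,.167,.061]),("mould",[.626,-.008,.012]),("stamp",[.506,.302,.03])):
    p,q=map(int,proj("scene",X));f=lambda i:np.ascontiguousarray(i[q-20:q+20,p-25:p+25]);print(n,cv2.phaseCorrelate(f(old),f(new),h)[0])
print(old[v-60:v+60,u-90:u+90].mean(),new[v-60:v+60,u-90:u+90].mean())
```

```text
238 [248.72 248.46]
241 [249.96 249.67]
244 [250.76 250.49]
247 [250.92 250.66]
250 [250.86 250.49]
wheel (0.040846982684655586, -0.010273329969781031)
mould (0.05686185799628163, -0.07792952249381457)
stamp (-0.01962949898930333, 0.10819449409923365)
381.52515 418.5063
```

Run:
```python
from h import *
rs=lambda i:cv2.resize(i,(512,384),interpolation=cv2.INTER_AREA).astype(np.float32).sum(2)
old=rs(cv2.imread("pics/scene0.png"))
new=np.mean([rs(cv2.resize(capture("scene"),(800,600),interpolation=cv2.INTER_CUBIC)) for _ in range(4)],0)
u,v=map(int,proj("scene",[.5205,.1452,.057]))
for x in range(u-9,u+6,3):
    o=[]
    for im in(old,new):
        c=im[v+5:v+24,x-1:x+2].mean(1);t=(c[:5].mean()+c.max())/2;i=np.argmax(c>t);o+=[v+4+i+(t-c[i-1])/(c[i]-c[i-1]),c[:5].mean(),c.max()]
    print(x,np.round(o,2))
```

```text
238 [248.66 108.13 386.   248.67 120.6  424.17]
241 [249.92 108.93 384.67 249.88 115.77 423.17]
244 [250.71 109.67 379.67 250.68 117.18 415.92]
247 [250.86 109.13 383.67 250.87 120.8  420.67]
250 [250.85 108.2  388.   250.74 124.05 427.17]
```

The disc edge is at the same height as when home, within about 0.1 mm, so the dial is fully seated. Handing in.

```bash
python3 -c "
from cell import order;print(order.sign_off())"
```

```text
the job is handed in; nothing more can be done
None
```

The dial is fully home in the blue notch, about 12° beyond the blue dot; the gripper is clear, and the tile, stamp and mould show no movement in the pictures. The job is handed in; sign-off returned no verdict.

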